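# Take the square napkin sleeve off its firing rod

## Task

Two fired clay napkin holders hang on the level rods of two firing stands: one is a square sleeve, the other a round ring. Slide the square sleeve off the open end of its rod and set it down wholly on the round grey wheel bat, without dropping it. Leave the round ring hanging on its own rod.

Things in the scene. Friction and masses are not known exactly. Their poses are not given: they have to be found in the camera images.
- sleeve: the square napkin sleeve: unglazed red-brown clay, a square tube 50 mm long, 48 x 48 mm outside, walls 7 mm, square through hole 34 x 34 mm, about 130 g. Origin at its centre; its x axis runs along the hole, and z is up as it starts. It hangs loosely on the rod of the stand, the top of its hole resting on the rod, so that its centre is 11 mm below the rod's axis; it is held by nothing but its weight and friction
- ring: the round napkin ring: same clay, same length 50 mm, 48 mm outer diameter, 34 mm hole; hangs in the same way on the rod of a second stand of the same make. Origin at its centre, x axis along the hole. Leave it
- stand: the steel firing stand that carries the square sleeve, fixed to the table. Origin on the table, on the axis of its upright post (18 mm diameter, top 163 mm high); z is up. A straight level steel rod of 12 mm diameter, axis 150 mm above the table, runs from the post along the stand's -x axis (roughly towards the robot) and ends plain and open 150 mm from the post's axis. Base plate 120 x 85 mm, 12 mm thick, from 90 mm on the rod's side of the post to 30 mm behind it
- bat: the wheel bat: a plain grey disc, 170 mm diameter, 14 mm thick, lying fixed on the table. Origin at the centre of its underside; its flat top is 14 mm above the origin
Mind the look-alikes: they are no part of the job. What is shaped like the stand but orange or red is not meant. Of the things that look like the bat, the larger one is meant.

How it is judged:
On the way:
1. the square sleeve has been slid along to beyond the open end of its rod (x of sleeve in the frame of stand below -0.16 m), for 0.1 s.
At the end, for the whole second after the job is handed in: The square sleeve lies at rest and released on top of the bat (on a flat side or an end), its centre within 60 mm of the bat's centre; the round ring still hangs on its rod, within 40 mm of where it was (horizontal distance between sleeve and bat below 0.06 m and z of sleeve in the frame of bat between 0.032 and 0.045 m and linear speed of sleeve below 0.02 m/s and distance of ring from where it was at the start of the episode below 0.04 m); the robot touches nothing.
It fails at once if the round ring is moved by more than 40 mm (distance of ring from where it was at the start of the episode above 0.04 m).
It fails at once if the square sleeve is dropped (falls free faster than 0.7 m/s, a drop of about 25 mm) (linear speed of sleeve above 0.7 m/s and contact force between the fingers and sleeve below 0.05 N).
It also fails if it takes over 42 s, if anything falls off the work surface, if the arm or the gripper's body presses on something with over 40 N, if the wrist force passes 120 N, or if a joint passes its speed limit or range.

## Robot

A 6-joint arm with a two-finger parallel gripper is mounted at the origin on the work surface. World frame = base frame: x ahead of the robot, y to its left, z up, the work surface at z = 0. Lengths are in m, angles in rad, forces in N, time in s.
With the tool pointing down it reaches from about 0.375 to 0.975 m from the base axis. Payload 3.8 kg.
Tool frame: the origin (TCP) lies on the centre line of the jaws, within the pads' length; the fingertips stand 17 mm ahead of it and the grasp point (between the pads) lies 2 mm behind it (nose_length is the distance from the TCP to the fingertips, in m); z points along the fingers, y is the direction in which the jaws open and shut (so a half turn about z gives the same grasp; the last joint's range is limited). The gripper opens to 88 mm and grips with 3 to 60 N. Pads are 18 mm wide; open, the fingers measure 123 mm over their backs; the gripper's body (75 mm by 187 mm) begins 45 mm behind the grasp point.
Start: joints at [1.189, 0.264, 1.604, -0, 1.274, -0.037], TCP at [0.228, 0.635, 0.256] pointing down, gripper open.
Joint ranges: [-2.63, 2.63], [-0.94, 2.18], [0.31, 2.57], [-1.31, 4.45], [0, 2.66], [-2.55, 2.55]. Speed limits (rad/s): [2.57, 2.57, 3.14, 3.14, 3.14, 3.14].

## Interface

Orientations are given as a unit quaternion [x, y, z, w].
In Python, from bench import read_state, camera, camera_params, sign_off, nose_length gives the robot as it stands. The module is installed in compiled form; this text tells all that it offers.
- The arm moves only by the tool arm_command, never from a script. Its argument "motion" is a list of rows, each a list of 4 numbers: the shift along the tool's x, y, z in mm, then the turn about the tool's z in rad. A call has 1 to 12 rows; each row shifts and turns the commanded pose from where the row before left it, along the tool's axes as they then stand; what a row does not reach is not made up. A row lasts 1/8 s, in which the tool goes at most 62.5 mm and 10.7 degrees, less where a joint would pass 70% of its speed; a pose out of reach is approached as far as the arm can. A call with a gripper value outside its range is refused whole. "jaw" is the closure in counts, from 0 (fully open) to 255 (shut), set as the call begins (left out, the last holds). The fingers move at their own pace and stop on an object; the grip force is fixed at half the most. Time passes only in rows, so rows that do not move let the fingers close. It gives the time, the measured TCP pose, the force and the opening at its end, in the units of the state.
- read_state(): the state, without advancing time (a new reading comes with each control period).
- camera(name): name is "scene" or "side" or "wrist"; returns (picture, depth): 420x560x3 uint8, red, green, blue; 420x560 float32, m along the optical axis (not along the pixel's ray), 0 where there is no reading.
- camera_params(name): a dict with "camera_matrix" (3x3 intrinsics, pixels), "rvec" (rotation vector, rad) and "tvec" (3), from world to camera coordinates, as OpenCV has them; the wrist camera has in their place "T_tool_cam" (4x4, takes a point from camera to tool coordinates, whose origin is the TCP and whose axes are the flange's). Camera axes: x right, y down, z forward; pixel columns grow to the right and rows downward; lengths in m; the calibration is good to about 2 mm. A picture is of the moment at which its call begins: read the wrist's pose just before it. camera_params takes no time and is no camera call.
- sign_off(): hands the job in, once; it reports no verdict.
The state is a dict: "t": time; "joint_positions": joint angles; "joint_velocities": joint speeds; "joint_efforts": joint torques, N m; "position": TCP position; "ee_rot": TCP orientation; "ft_force": force on the tool from outside, world axes, zero at the start; "torque": the same for the moment, N m; "opening": finger opening in m.
Only numpy, scipy, OpenCV 4.12 (cv2) and the standard library are available. Lean on these libraries where they do the work, as an engineer would, in place of code of your own. Each camera call takes 0.05 s, during which the arm holds its last target.

## Working session

There is one attempt and no reset: what is moved stays moved. The work goes in short steps, Python scripts to look and compute and a tool call to move; the robot and the scene stay as the last step left them, time stands still between calls to the robot, and variables do not carry over. Pictures are saved under pics/ and viewed, and the job is handed in when it is done.

Besides the shell and the picture viewer there is one more tool, called as name([rows], argument=value, ...), one row to a line, values as JSON. arm_command: Moves the arm, as the interface text tells. Its arguments: {"type":"object","properties":{"motion":{"type":"array"},"jaw":{"type":"number"}},"required":["motion"]}

```bash
mkdir -p pics; python3 - <<'E'
from bench import *
import cv2,numpy as np
np.set_printoptions(precision=4,suppress=True)
s=read_state();print(s)
for n in("scene","side","wrist"):
    p,d=camera(n);cv2.imwrite(f"pics/{n}0.png",p[:,:,::-1]);np.savez(f"pics/{n}0.npz",p=p,d=d)
    print(n,camera_params(n))
print(nose_length, read_state()['t'])
E
```

```text
{'t': 0.0, 'joint_positions': array([ 1.1891,  0.2647,  1.6053, -0.    ,  1.2737, -0.0369]), 'joint_velocities': array([-0.0015,  0.0002,  0.0009, -0.0008, -0.    , -0.0002]), 'joint_efforts': array([  0.0001, -50.2115, -35.6872,   0.0729,   0.0295,  -0.0002]), 'position': array([0.2279, 0.6347, 0.2544]), 'ee_rot': array([ 0.1715,  0.9852, -0.0011, -0.0002]), 'ft_force': array([ 0.2317,  0.3731, -0.071 ]), 'torque': array([-0.0075,  0.0106,  0.0453]), 'opening': 0.0876977684835574}
scene {'camera_matrix': array([[536.9046,   0.    , 277.4621],
       [  0.    , 536.9046, 213.0826],
       [  0.    ,   0.    ,   1.    ]]), 'rvec': array([ 1.893 ,  1.4618, -0.6698]), 'tvec': array([-0.0401, -0.2818,  1.9293])}
side {'camera_matrix': array([[437.0398,   0.    , 282.998 ],
       [  0.    , 437.0398, 206.3038],
       [  0.    ,   0.    ,   1.    ]]), 'rvec': array([ 2.1841, -0.5701,  0.2521]), 'tvec': array([-0.4763,  0.2155,  0.8838])}
wrist {'camera_matrix': array([[317.4772,   0.    , 286.5431],
       [  0.    , 317.4772, 205.6089],
       [  0.    ,   0.    ,   1.    ]]), 'T_tool_cam': array([[-0.0008, -0.9594, -0.2819,  0.0729],
       [ 1.    , -0.0007, -0.0006, -0.0002],
       [ 0.0004, -0.2819,  0.9594, -0.1294],
       [ 0.    ,  0.    ,  0.    ,  1.    ]])}
0.017 0.15
```

View pics/scene0.png

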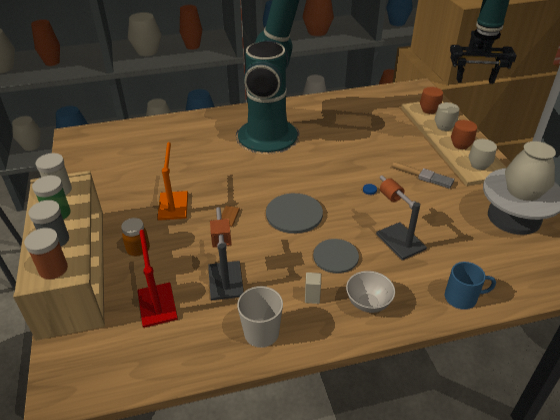

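View pics/side0.png

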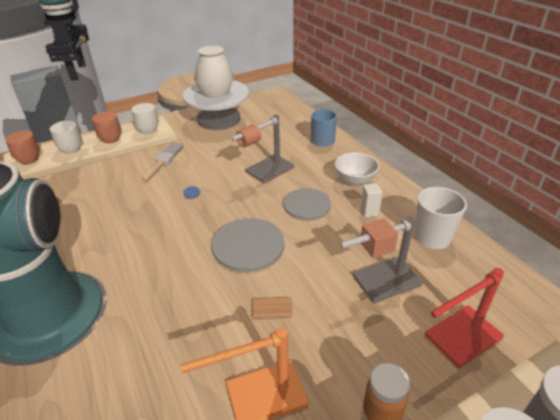

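View pics/wrist0.png

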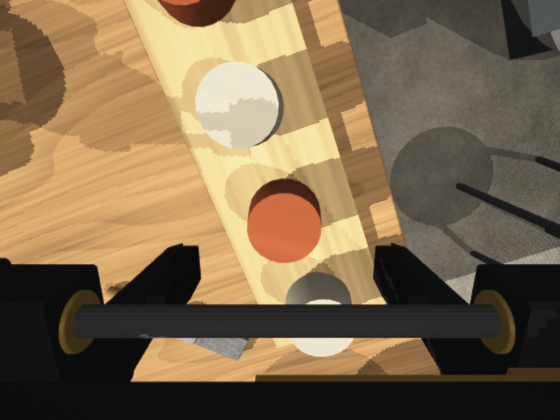

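The square sleeve is at scene (221,232) / side (380,238). The ring is at scene (392,189) / side (249,135). The large bat is at scene (294,212) / side (248,244). Next I'll measure these.

```bash
cat > h.py <<'E'
import numpy as np,cv2
from bench import camera_params
from scipy.spatial.transform import Rotation as R
np.set_printoptions(precision=4,suppress=True)
def cloud(n,d):
    c=camera_params(n);K=c['camera_matrix'];Rm=cv2.Rodrigues(c['rvec'])[0];t=c['tvec']
    v,u=np.mgrid[:d.shape[0],:d.shape[1]]
    P=np.stack([(u-K[0,2])/K[0,0]*d,(v-K[1,2])/K[1,1]*d,d],-1)
    return (P-t)@Rm
def proj(n,X):
    c=camera_params(n);return cv2.projectPoints(np.float64(X),c['rvec'],c['tvec'],c['camera_matrix'],None)[0][:,0]
E
python3 - <<'E'
from h import *
for n,rb,rs,rr in(("scene",(260,190,330,236),(150,190,260,300),(370,170,430,260)),("side",(205,215,290,275),(335,200,425,305),(230,110,300,185))):
    z=np.load(f"pics/{n}0.npz");p=z['p'].astype(int);d=z['d'];W=cloud(n,d);ok=d>0
    r,g,b=p[...,0],p[...,1],p[...,2]
    def box(q):
        m=np.zeros(d.shape,bool);m[q[1]:q[3],q[0]:q[2]]=1;return m&ok
    m=box(rb)&(abs(r-b)<25)&(W[...,2]<.03)
    cs=max(cv2.findContours(m.astype(np.uint8),0,1)[0],key=cv2.contourArea)
    # ray onto z=.014
    c=camera_params(n);Rm=cv2.Rodrigues(c['rvec'])[0];o=-Rm.T@c['tvec']
    q=cs[:,0].astype(float);ra=np.c_[q,np.ones(len(q))]@np.linalg.inv(c['camera_matrix']).T@Rm
    X=o+ra*((.014-o[2])/ra[:,2])[:,None]
    A=np.c_[2*X[:,:2],np.ones(len(X))];s=np.linalg.lstsq(A,(X[:,:2]**2).sum(1),rcond=None)[0]
    print(n,"bat",s[:2],"r",np.sqrt(s[2]+s[0]**2+s[1]**2),"z",np.median(W[m][:,2]))
    for nm,q in(("sleeve",rs),("ring",rr)):
        red=box(q)&(r>1.35*b+10)&(W[...,2]>.09)
        X=W[red];print(n,nm,len(X),X.min(0),X.max(0),np.median(X,0))
        gr=box(q)&(abs(r-b)<35)&(W[...,2]>.125)
        X=W[gr];print("  grey>.125",len(X),X.min(0),X.max(0))
        gr=box(q)&(abs(r-b)<35)&(W[...,2]>.14)&(W[...,2]<.1575)
        X=W[gr]
        print("  rod",len(X),X[::max(1,len(X)//12)])
        gr=box(q)&(abs(r-b)<35)&(W[...,2]>.005)&(W[...,2]<.02)
        X=W[gr]; 
        if len(X)>20: print("  base minrect",cv2.minAreaRect(np.float32(X[:,:2])))
E
```

```text
scene bat [ 0.4474 -0.023 ] r 0.08548347252232084 z 0.011289365032784876
scene sleeve 599 [ 0.3457 -0.4525  0.0901] [ 0.7277 -0.2374  0.1664] [ 0.6276 -0.2716  0.155 ]
  grey>.125 204 [ 0.5283 -0.2791  0.1254] [ 0.6905 -0.2493  0.1647]
  rod 135 [[ 0.5325 -0.2564  0.1535]
 [ 0.5409 -0.2526  0.1529]
 [ 0.5497 -0.2594  0.1516]
 [ 0.5619 -0.2536  0.1539]
 [ 0.5708 -0.2578  0.1522]
 [ 0.6372 -0.2667  0.1526]
 [ 0.6447 -0.2631  0.1519]
 [ 0.651  -0.2619  0.1507]
 [ 0.6669 -0.2619  0.1555]
 [ 0.6821 -0.2647  0.154 ]
 [ 0.6854 -0.2703  0.152 ]
 [ 0.6841 -0.2754  0.1452]
 [ 0.6869 -0.2762  0.1414]]
  base minrect ((0.6499110460281372, -0.2668713331222534), (0.08471104502677917, 0.12552741169929504), 83.83799743652344)
scene ring 379 [0.5166 0.1916 0.1026] [0.6685 0.2532 0.1652] [0.5736 0.2112 0.1489]
  grey>.125 221 [0.5129 0.2029 0.1253] [0.672  0.2532 0.1641]
  rod 155 [[0.516  0.2066 0.1536]
 [0.5203 0.2057 0.1465]
 [0.5886 0.2282 0.1524]
 [0.5938 0.2232 0.1507]
 [0.5992 0.2242 0.1478]
 [0.6101 0.2247 0.1495]
 [0.6183 0.2412 0.1491]
 [0.6338 0.2358 0.1558]
 [0.6439 0.2365 0.1571]
 [0.6467
[... 817 characters left out ...]
ect ((0.703079879283905, -0.2134248912334442), (0.29656344652175903, 0.15301236510276794), 49.184417724609375)
side ring 400 [0.5095 0.1856 0.093 ] [0.6492 0.2467 0.1656] [0.5567 0.2037 0.1484]
  grey>.125 200 [0.5102 0.1971 0.1264] [0.6617 0.2463 0.165 ]
  rod 142 [[0.6581 0.2369 0.157 ]
 [0.6508 0.2291 0.1564]
 [0.657  0.2352 0.149 ]
 [0.6432 0.2264 0.1536]
 [0.6282 0.2266 0.1545]
 [0.6109 0.228  0.1556]
 [0.6452 0.2307 0.1451]
 [0.622  0.2268 0.1502]
 [0.6023 0.2233 0.1512]
 [0.537  0.2073 0.1564]
 [0.5187 0.2039 0.1574]
 [0.5189 0.2051 0.1539]
 [0.5168 0.2004 0.1539]]
  base minrect ((0.6251661777496338, 0.3946000337600708), (0.13118915259838104, 0.4399374723434448), 0.03256063163280487)
```

```bash
python3 - <<'E'
import cv2
a=cv2.imread('pics/scene0.png')[190:310,150:270];b=cv2.imread('pics/side0.png')[190:310,330:450]
cv2.imwrite('pics/crop0.png',cv2.resize(cv2.hconcat([a,b]),(800,400),interpolation=cv2.INTER_CUBIC))
E
```

```text
(no output)
```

View pics/crop0.png

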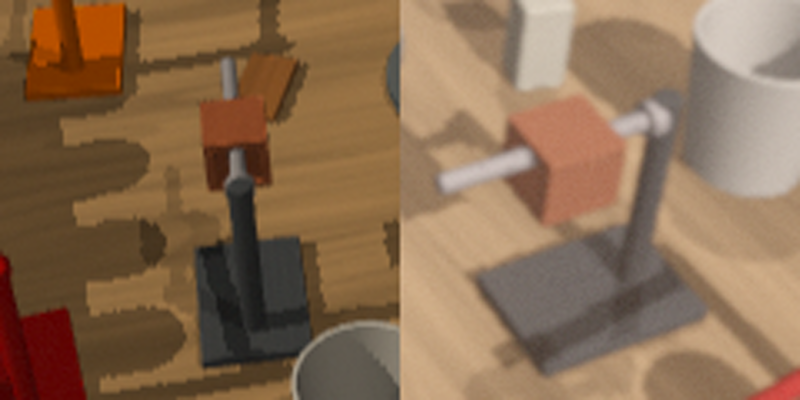

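```bash
python3 - <<'E'
from h import *
for n in("scene","side"):
    z=np.load(f"pics/{n}0.npz");p=z['p'].astype(int);d=z['d'];W=cloud(n,d);ok=d>0
    r,g,b=p[...,0],p[...,1],p[...,2]
    inb=ok&(abs(W[...,0]-.60)<.06)&(abs(W[...,1]+.27)<.05)
    m=inb&(r>1.35*b+10)&(W[...,2]>.157)&(W[...,2]<.172)
    X=W[m];print(n,len(X),X.mean(0),cv2.minAreaRect(np.float32(X[:,:2])))
    # rod line fit
    m=ok&(abs(r-b)<40)&(abs(W[...,0]-.55)<.025)&(abs(W[...,1]+.26)<.03)&(W[...,2]>.135)&(W[...,2]<.165)
    X=W[m];print("rod front",len(X),X.mean(0))
    m=ok&(abs(r-b)<40)&(abs(W[...,0]-.68)<.025)&(abs(W[...,1]+.27)<.03)&(W[...,2]>.03)&(W[...,2]<.13)
    X=W[m];print("post",len(X),X.mean(0),X.min(0),X.max(0))
    # bat
    m=ok&(abs(W[...,0]-.44)<.12)&(abs(W[...,1]+.025)<.12)&(W[...,2]>.007)&(W[...,2]<.03)&(abs(r-b)<25)
    X=W[m];print("bat",len(X),cv2.minEnclosingCircle(np.float32(X[:,:2])),np.percentile(X[:,:2],[1,99],axis=0),X.mean(0))
    # tall things near stand
    m=ok&(abs(W[...,0]-.6)<.22)&(abs(W[...,1]+.27)<.22)&(W[...,2]>.10)
    H={}
    for x in W[m]: k=(round(x[0]/.05)*.05,round(x[1]/.05)*.05);H.setdefault(k,[]).append(x[2])
    print([(round(k[0],2),round(k[1],2),round(float(np.percentile(v,95)),3)) for k,v in sorted(H.items()) if len(v)>15])
from bench import read_state
print(R.from_quat(read_state()['ee_rot']).as_matrix())
E
```

```text
scene 267 [ 0.6123 -0.2634  0.1607] ((0.6111823320388794, -0.26284512877464294), (0.04719202592968941, 0.05522646754980087), 81.04812622070312)
rod front 47 [ 0.5517 -0.2564  0.1525]
post 198 [ 0.6855 -0.2705  0.0811] [ 0.6774 -0.2791  0.0304] [ 0.692  -0.2612  0.1298]
bat 1671 ((0.4402519762516022, -0.019302725791931152), 0.08806025236845016) [[ 0.3619 -0.101 ]
 [ 0.5226  0.0577]] [ 0.4454 -0.0222  0.0116]
[(0.55, -0.25, 0.155), (0.6, -0.45, 0.156), (0.6, -0.3, 0.163), (0.6, -0.25, 0.164), (0.65, -0.45, 0.155), (0.65, -0.3, 0.162), (0.65, -0.25, 0.162), (0.7, -0.45, 0.161), (0.7, -0.3, 0.162), (0.7, -0.25, 0.161), (0.8, -0.25, 0.109), (0.8, -0.2, 0.109), (0.8, -0.15, 0.11)]
side 530 [ 0.6048 -0.2678  0.1633] ((0.6067034006118774, -0.2653312385082245), (0.05039125308394432, 0.05133391171693802), 83.46731567382812)
rod front 160 [ 0.5494 -0.2618  0.1542]
post 283 [ 0.6711 -0.2776  0.0798] [ 0.6649 -0.2826  0.0302] [ 0.6827 -0.2675  0.1299]
bat 2900 ((0.4353431761264801, -0.02616065740585327), 0.08511248230934143) [[ 0.3568 -0.1071]
 [ 0.5125  0.0511]] [ 0.4324 -0.0325  0.0145]
[(0.55, -0.45, 0.158), (0.55, -0.25, 0.158), (0.6, -0.45, 0.158), (0.6, -0.3, 0.165), (0.6, -0.25, 0.165), (0.65, -0.45, 0.158), (0.65, -0.3, 0.164), (0.65, -0.25, 0.165), (0.7, -0.45, 0.164), (0.7, -0.3, 0.164), (0.8, -0.25, 0.112), (0.8, -0.2, 0.112), (0.8, -0.15, 0.112)]
[[-0.9411  0.338  -0.0006]
 [ 0.338   0.9411 -0.0016]
 [ 0.     -0.0017 -1.    ]]
```

```bash
python3 - <<'E'
from h import *
for n in("scene","side"):
    d=np.load(f"pics/{n}0.npz")['d'];W=cloud(n,d)
    m=(d>0)&(W[...,2]>.17)&(W[...,2]<.6)&(W[...,0]>.12)&(W[...,0]<.95)&(abs(W[...,1])<.8)
    H={}
    for x in W[m]: k=(round(x[0]/.1)*.1,round(x[1]/.1)*.1);H.setdefault(k,[]).append(x[2])
    print([(round(k[0],2),round(k[1],2),round(float(np.percentile(v,95)),3)) for k,v in sorted(H.items()) if len(v)>8])
E
```

```text
[(0.2, 0.5, 0.344), (0.2, 0.6, 0.485), (0.2, 0.7, 0.345), (0.3, -0.7, 0.255), (0.3, -0.6, 0.255), (0.3, 0.6, 0.503), (0.3, 0.7, 0.473), (0.4, -0.7, 0.255), (0.4, -0.6, 0.254), (0.5, -0.7, 0.255), (0.5, -0.6, 0.254), (0.6, -0.7, 0.255), (0.6, -0.6, 0.254), (0.6, 0.5, 0.194), (0.6, 0.6, 0.243), (0.7, -0.7, 0.254), (0.7, -0.6, 0.254), (0.7, 0.6, 0.24)]
[(0.2, 0.5, 0.345), (0.2, 0.6, 0.434), (0.2, 0.7, 0.31), (0.3, 0.6, 0.428), (0.3, 0.7, 0.345), (0.4, -0.6, 0.257), (0.5, -0.7, 0.256), (0.5, -0.6, 0.257), (0.6, -0.6, 0.257), (0.6, 0.5, 0.199), (0.6, 0.6, 0.243), (0.7, 0.6, 0.242)]
```

The path is clear, so I'm moving to a hover point.

arm_command([
  [0,0,-23,0],
  [-28,-30,-23,0],
  [-28,-30,0,0],
  [-28,-30,0,0],
  [-28,-30,0,0],
  [-28,-30,0,0],
  [-28,-30,0,0],
  [-28,-30,0,0],
  [-28,-30,0,0],
  [-28,-30,0,0],
  [-28,-30,0,0],
  [-28,-30,0,0],
], jaw=0)

```text
t: 1.65
position: [0.4066, 0.2192, 0.3015]
ee_rot: [0.171, 0.985, -0.0, -0.0]
ft_force: [1.0, 0.2, -0.3]
opening: 0.0882
```

arm_command([
  [-28,-30,0,0],
  [-28,-30,0,0],
  [-28,-30,0,0],
  [-28,-30,0,0],
  [-28,-30,0,0],
  [-28,-30,0,0],
  [-28,-30,0,0],
  [-28,-30,0,0],
  [-28,-30,0,0],
  [-28,-30,0,0],
  [-28,-30,0,0],
  [-28,-30,0,0],
])

```text
t: 3.15
position: [0.6012, -0.233, 0.3012]
ee_rot: [0.172, 0.985, 0.0, -0.0]
ft_force: [0.6, -0.2, 0.2]
opening: 0.0881
```

arm_command([
  [-18,-28,0,-0.12],
  [0,0,0,-0.115],
  [0,0,0,0],
  [0,0,0,0],
])

```text
t: 3.65
position: [0.6084, -0.2639, 0.3015]
ee_rot: [0.056, 0.998, 0.0, -0.0]
ft_force: [0.7, -0.0, -1.5]
opening: 0.0882
```

```bash
python3 - <<'E'
from bench import *
from h import *
s=read_state();print(s['t'],s['position'],s['joint_positions']);M=R.from_quat(s['ee_rot']).as_matrix();print(M)
p,d=camera("wrist");cv2.imwrite("pics/w1.png",p[:,:,::-1]);np.savez("pics/w1.npz",p=p,d=d,M=M,t=s['position'])
E
```

```text
3.65 [ 0.6084 -0.2639  0.3015] [-0.4468  0.2185  1.5758  0.0001  1.3477 -1.9063]
[[-0.9938  0.1111 -0.0004]
 [ 0.1111  0.9938  0.0002]
 [ 0.0004  0.0002 -1.    ]]
```

View pics/w1.png

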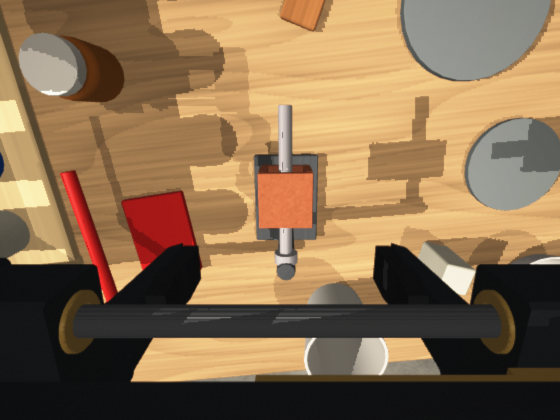

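The wrist view shows the sleeve top at (285,200), the rod end at (286,106), the post at (286,270), and part of the large bat at upper right. All are aligned with the tool.

```bash
python3 - <<'E'
from h import *
z=np.load("pics/w1.npz");p=z['p'].astype(int);d=z['d'];c=camera_params("wrist");K=c['camera_matrix'];T=c['T_tool_cam']
Wc=z['M']@T[:3,:3];o=z['t']+z['M']@T[:3,3]
def ray(q,h):
    q=np.float64(q).reshape(-1,2);r=np.c_[q,np.ones(len(q))]@np.linalg.inv(K).T@Wc.T
    return o+r*((h-o[2])/r[:,2])[:,None]
r,g,b=p[...,0],p[...,1],p[...,2]
v,u=np.mgrid[:420,:560]
P=np.stack([(u-K[0,2])/K[0,0]*d,(v-K[1,2])/K[1,1]*d,d],-1)@Wc.T+o
m=(u>245)&(u<325)&(v>150)&(v<240)&(r>1.6*b+20)&(P[...,2]>.155)&(d>0)
rect=cv2.minAreaRect(np.float32(np.c_[u[m],v[m]]));print(rect,np.median(P[m],0))
X=ray(cv2.boxPoints(rect),.163);print(X,X.mean(0),cv2.minAreaRect(np.float32(X[:,:2])))
print("rod end",ray([286,106],.15),"rod far",ray([287,245],.15))
E
```

```text
((284.5, 199.0), (56.0, 55.0), 90.0) [ 0.608  -0.2654  0.1634]
[[ 0.5807 -0.2863  0.163 ]
 [ 0.5859 -0.2398  0.163 ]
 [ 0.6365 -0.2443  0.163 ]
 [ 0.6309 -0.2933  0.163 ]] [ 0.6085 -0.2659  0.163 ] ((0.6084975600242615, -0.2659802734851837), (0.04934737831354141, 0.05073973536491394), 83.57691192626953)
rod end [[ 0.5307 -0.2558  0.15  ]] rod far [[ 0.6569 -0.2692  0.15  ]]
```

arm_command([
  [0,-2,30,0],
  [0,0,40,0],
  [0,0,40,0],
  [0,0,30,0],
  [0,0,20,0],
  [0,0,0,0],
  [0,0,0,0],
])

```text
t: 4.58
position: [0.6093, -0.2665, 0.1433]
ee_rot: [0.055, 0.998, -0.0, 0.001]
ft_force: [-0.1, -0.1, -0.4]
opening: 0.088
```

arm_command([
  [0,0,0,0],
  [0,0,0,0],
  [0,0,0,0],
  [0,0,0,0],
  [0,0,0,0],
  [0,0,0,0],
  [0,0,0,0],
  [0,0,0,0],
], jaw=255)

```text
t: 5.58
position: [0.6083, -0.2662, 0.1418]
ee_rot: [0.055, 0.998, 0.0, 0.0]
ft_force: [-0.9, -0.0, 1.1]
opening: 0.0476
```

```bash
python3 - <<'E'
from bench import *
from h import *
s=read_state();print(s['t'],s['position'],s['ft_force'],s['opening'],s['joint_velocities'])
for n in("side","wrist"):
  p,d=camera(n);cv2.imwrite(f"pics/{n}2.png",p[:,:,::-1])
a=cv2.imread('pics/side2.png')[150:330,290:530];b=cv2.imread('pics/wrist2.png')
cv2.imwrite('pics/c2.png',cv2.hconcat([cv2.resize(a,(400,300)),cv2.resize(b,(400,300))]))
E
```

```text
5.575 [ 0.6083 -0.2662  0.1418] [-0.8575 -0.039   1.0643] 0.04755604770660511 [ 0.0005 -0.0005  0.001   0.0009 -0.0011  0.0001]
```

View pics/c2.png

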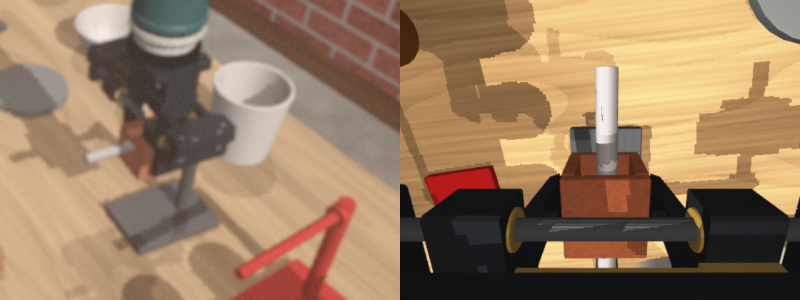

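The sleeve is gripped (opening 47.6 mm), and the rod runs through the upper part of its hole. I'll lift it 9 mm off the rod, then slide it out.

arm_command([
  [0,0,-5,0],
  [0,0,-4,0],
  [0,0,0,0],
  [0,0,0,0],
])

```text
t: 6.18
position: [0.6082, -0.2662, 0.1506]
ee_rot: [0.055, 0.998, -0.0, -0.0]
ft_force: [-0.1, 1.1, -2.4]
opening: 0.0478
```

arm_command([
  [6,0,0,0],
  [12,0,0,0],
  [16,0,0,0],
  [16,0,0,0],
  [16,0,0,0],
  [16,0,0,0],
  [16,0,0,0],
  [16,0,0,0],
  [16,0,0,0],
  [6,0,0,0],
  [0,0,0,0],
  [0,0,0,0],
])

```text
t: 7.68
position: [0.4736, -0.2515, 0.1509]
ee_rot: [0.055, 0.998, -0.0, 0.0]
ft_force: [0.0, 0.1, -0.7]
opening: 0.0479
```

```bash
python3 - <<'E'
from bench import *
from h import *
s=read_state();print(s['t'],s['position'],s['ft_force'],s['opening'],s['ee_rot'])
M=R.from_quat(s['ee_rot']).as_matrix();print(M)
p,d=camera("wrist");cv2.imwrite("pics/w3.png",p[:,:,::-1]);np.savez("pics/w3.npz",p=p,d=d,M=M,t=s['position'])
p,d=camera("side");cv2.imwrite("pics/s3.png",p[:,:,::-1])
a=cv2.imread('pics/s3.png')[150:330,200:440];b=cv2.imread('pics/w3.png')
cv2.imwrite('pics/c3.png',cv2.hconcat([cv2.resize(a,(400,300)),cv2.resize(b,(400,300))]))
E
```

```text
7.675 [ 0.4736 -0.2515  0.1509] [ 0.0142  0.063  -0.7457] 0.0479390280003165 [ 0.0549  0.9985 -0.0002  0.0004]
[[-0.994   0.1096  0.0008]
 [ 0.1096  0.994  -0.0003]
 [-0.0008 -0.0003 -1.    ]]
```

View pics/c3.png

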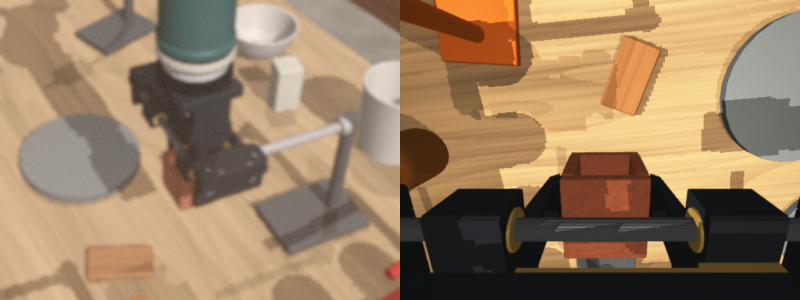

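arm_command([
  [6,12,0,0],
  [6,24,0,0],
  [6,24,0,0],
  [6,24,0,0],
  [6,24,0,0],
  [6,24,0,0],
  [6,24,0,0],
  [6,24,0,0],
  [6,24,0,0],
  [3,16,0,0],
  [0,0,0,0],
  [0,0,0,0],
])

```text
t: 9.28
position: [0.4407, -0.0267, 0.1508]
ee_rot: [0.055, 0.999, -0.0, 0.0]
ft_force: [0.0, 0.1, -1.6]
opening: 0.0477
```

```bash
python3 - <<'E'
from bench import *
from h import *
s=read_state();print(s['t'],s['position'],s['ft_force'],s['opening'])
M=R.from_quat(s['ee_rot']).as_matrix()
p,d=camera("wrist");cv2.imwrite("pics/w4.png",p[:,:,::-1]);np.savez("pics/w4.npz",p=p,d=d,M=M,t=s['position'])
c=camera_params("wrist");K=c['camera_matrix'];T=c['T_tool_cam'];Wc=M@T[:3,:3];o=s['position']+M@T[:3,3]
v,u=np.mgrid[:420,:560]
P=np.stack([(u-K[0,2])/K[0,0]*d,(v-K[1,2])/K[1,1]*d,d],-1)@Wc.T+o
q=p.astype(int);m=(d>0)&(abs(P[...,2]-.014)<.006)&(abs(q[...,0]-q[...,2])<30)
m=cv2.morphologyEx(m.astype(np.uint8),cv2.MORPH_OPEN,np.ones((3,3)))>0
X=P[m];print(len(X),np.median(X[:,2]),X.min(0),X.max(0))
# robot-side rim: for each y bin min x, fit circle r=.085
from scipy.optimize import least_squares
E=[]
for y in np.arange(X[:,1].min(),X[:,1].max(),.004):
    k=X[abs(X[:,1]-y)<.002]
    if len(k)>5:E.append(k[np.argmin(k[:,0]),:2])
E=np.array(E)
f=least_squares(lambda a:np.hypot(*(E-a).T)-.085,[.44,-.026],loss='soft_l1',f_scale=.002)
print(f.x,np.abs(f.fun).mean(),len(E))
cv2.imwrite('pics/m4.png',m*255)
E
```

```text
9.275 [ 0.4407 -0.0267  0.1508] [ 0.0046  0.0539 -1.6473] 0.04774901672863699
22900 0.014346763154432784 [ 0.3542 -0.303   0.008 ] [0.6474 0.2175 0.0175]
[ 0.4397 -0.0237] 0.025833068706259163 49[ WARN:0@1.619] global loadsave.cpp:1063 imwrite_ Unsupported depth image for selected encoder is fallbacked to CV_8U.
```

View pics/w4.png

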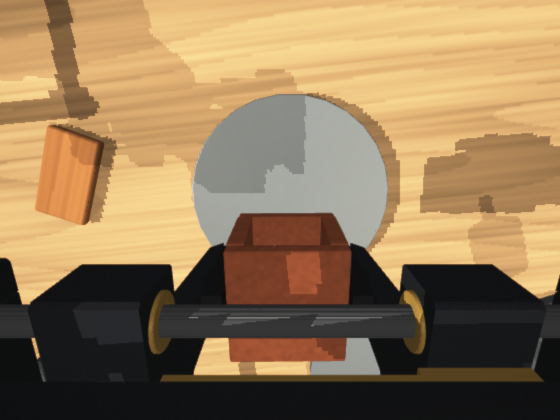

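The bat is centred under the sleeve (rim columns 192..387, fit centre 0.440,-0.024), and the sleeve looks level. Next I'll lower it.

arm_command([
  [0,0,10,0],
  [0,0,20,0],
  [0,0,20,0],
  [0,0,20,0],
  [0,0,20,0],
  [0,0,10,0],
  [0,0,4,0],
  [0,0,2,0],
  [0,0,1,0],
  [0,0,0,0],
  [0,0,0,0],
])

```text
t: 10.7
position: [0.4409, -0.0264, 0.0441]
ee_rot: [0.055, 0.998, -0.0, 0.0]
ft_force: [0.2, 0.3, -1.7]
opening: 0.0478
```

arm_command([
  [0,0,1,0],
  [0,0,1,0],
  [0,0,0,0],
  [0,0,0,0],
])

```text
t: 11.2
position: [0.4405, -0.0264, 0.0417]
ee_rot: [0.055, 0.998, -0.0, -0.0]
ft_force: [0.2, 0.4, -1.4]
opening: 0.0477
```

arm_command([
  [0,0,0.5,0],
  [0,0,0.5,0],
  [0,0,0,0],
  [0,0,0,0],
])

```text
t: 11.7
position: [0.4406, -0.0264, 0.041]
ee_rot: [0.055, 0.998, -0.0, 0.0]
ft_force: [-2.5, 1.0, 4.5]
opening: 0.0474
```

The force on the tool now pushes up (+4.5 N), so the sleeve is on the bat. I'll open the jaws and retreat.

arm_command([
  [0,0,0,0],
  [0,0,0,0],
  [0,0,0,0],
  [0,0,0,0],
  [0,0,0,0],
  [0,0,0,0],
  [0,0,0,0],
], jaw=40)

```text
t: 12.58
position: [0.4406, -0.0264, 0.0407]
ee_rot: [0.055, 0.998, 0.0, 0.0]
ft_force: [0.0, 0.6, -0.3]
opening: 0.0742
```

arm_command([
  [0,0,-8,0],
  [0,0,-20,0],
  [0,0,-30,0],
  [0,0,-30,0],
  [0,0,-30,0],
  [0,0,-30,0],
  [0,0,-20,0],
  [0,0,0,0],
  [0,0,0,0],
])

```text
t: 13.7
position: [0.44, -0.0263, 0.2081]
ee_rot: [0.055, 0.998, 0.0, -0.0]
ft_force: [0.1, 0.1, -0.6]
opening: 0.0743
```

```bash
python3 - <<'E'
from bench import *
from h import *
s=read_state();print(s['t'],s['position'],s['ft_force'],s['opening'])
M=R.from_quat(s['ee_rot']).as_matrix()
p,d=camera("wrist");cv2.imwrite("pics/w5.png",p[:,:,::-1])
c=camera_params("wrist");K=c['camera_matrix'];T=c['T_tool_cam'];Wc=M@T[:3,:3];o=s['position']+M@T[:3,3]
v,u=np.mgrid[:420,:560]
P=np.stack([(u-K[0,2])/K[0,0]*d,(v-K[1,2])/K[1,1]*d,d],-1)@Wc.T+o
q=p.astype(int);m=(d>0)&(abs(P[...,2]-.062)<.006)&(q[...,0]>1.5*q[...,2]+15)&(np.hypot(P[...,0]-.44,P[...,1]+.025)<.1)
X=P[m];print(len(X),np.median(X[:,2]),cv2.minAreaRect(np.float32(X[:,:2])))
m=(d>0)&(abs(P[...,2]-.014)<.006)&(abs(q[...,0]-q[...,2])<30)&(np.hypot(P[...,0]-.44,P[...,1]+.025)<.11)
X=P[m];print("bat",cv2.minEnclosingCircle(np.float32(X[:,:2])))
p,d=camera("scene");cv2.imwrite("pics/s5.png",p[:,:,::-1])
W=cloud("scene",d);z0=np.load("pics/scene0.npz");W0=cloud("scene",z0['d'])
for pp,w in((z0['p'],W0),(p,W)):
    q=pp.astype(int);m=(np.abs(w-[.57,.21,.145]).max(-1)<.05)&(q[...,0]>1.35*q[...,2]+10);print("ring",m.sum(),w[m].mean(0))
E
python3 -c "
import cv2;a=cv2.imread('pics/s5.png');b=cv2.imread('pics/w5.png')
cv2.imwrite('pics/c5.png',cv2.hconcat([cv2.resize(a,(400,300)),cv2.resize(b,(400,300))]))"
```

```text
13.7 [ 0.44   -0.0263  0.2081] [ 0.1439  0.1226 -0.587 ] 0.07433917827139658
2869 0.06240853610162006 ((0.4413820207118988, -0.02707880735397339), (0.04812608286738396, 0.04993201047182083), 84.13017272949219)
bat ((0.43806442618370056, -0.02388756535947323), 0.08450699597597122)
ring 364 [0.5707 0.213  0.1459]
ring 365 [0.5708 0.2133 0.1458]
```

View pics/c5.png

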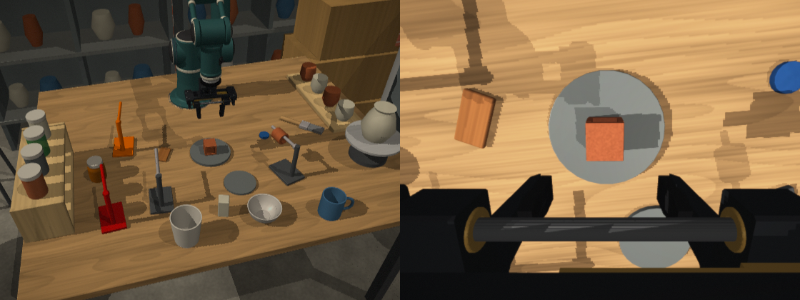

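The sleeve sits flat near the bat's centre, about 5 mm off. Its top is at 62 mm, as expected, and the ring hasn't moved. Handing in.

```bash
python3 -c "
from bench import *
print(sign_off())"
```

```text
the job is handed in; nothing more can be done
None
```

I gripped the square sleeve across its sides, lifted it 9 mm clear of the rod, slid it about 135 mm off the open end and set it down on the large grey bat. I then opened the jaws, backed the gripper off to well above the bat and handed the job in at about 14 s; no verdict was reported.

- **Slide-off:** the sleeve got to about x = -0.206 m in the stand's frame, past the -0.16 m needed.
- **Placing:** the last wrist view shows the sleeve flat and released, its centre about 5 mm from the bat's. Its top is at 62.4 mm, where 62 mm was expected.
- **Ring:** it still hangs on its rod, moved by less than 1 mm by the scene camera's depth.
- **Disagreements:** early on, the scene and side cameras differed by about 14 mm on the bat's centre. I aimed at the middle of the two, and the wrist camera later agreed to within about 3 mm. One wrist fit just before placing was poor (about 26 mm mean error), so I went by the bat's visible rim and the other measurements.

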